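Tighten the outlet nut and snap its guard cover on

TASK

Turn the hexagonal nut on the water outlet block clockwise until it is tight against its stop, then put the longer of the two white clip covers over the block and press it straight down until it snaps fully home, flush on the flange. Do not let go: finish with the hand still on the cover, pressing it down firmly with about 10 N. Leave the shorter cover, the kitchen timer and the two ring cutters where they are.

Things in the scene. Friction and masses are not known exactly. Their poses are not given: they have to be found in the camera images.
- outlet: Steel water outlet block screwed to the table; it cannot move. Flange 84 (x) x 104 (y) x 16 mm high; on it a block 44 (x) x 64 (y) mm reaching up to z = 34 mm; the hex nut stands on the block's middle. A rigid hose tail, 12 mm thick, leaves the flange towards its +x. Origin: centre of the underside, at table height; z up.
- seat (a point): Point at the centre of the top of the flange (16 mm above the table) where the underside centre of the cover lies when it is home; axes as outlet. The cover goes on with its y axis along this y axis, either way round.
- nut (a joint): The captive hex nut, rad: grows as it turns clockwise seen from above; 1.3 = tight, a hard stop. It starts loose at 0.2 to 0.6. Friction 0.12 N m; it stays where it is left.
- nut_grip (a point): Centre of the hex nut, on its vertical turning axis, at mid height (42 mm above the table). The nut is 30 mm across flats (34.6 mm across corners), 16 mm high, from z = 34 to 50 mm. The point turns with the nut; its x axis points square out of one of the flats (the flats face every 60 degrees).
- button (a point): Tip of the round-nosed spring button (12 mm ball) that sticks out 4.5 mm from the middle of the block's +y end face, its centre 10.5 mm above the flange; an equal one is on the -y face. Each gives way inward, 3.2 N per mm from 6.4 N.
- cover: The longer white clip cover, loose, about 90 g, standing open side down: 55 (x) x 79 (y) mm, 40 mm high to its flat top, plus a finger rib above. Hollow below: inside 47 x 67 mm, 36 mm deep, so 1.5 mm play each side of the block; lower edges rounded. Origin: centre of the underside, z up.
- rib (a point): On the cover: centre of the upright finger rib on its top, 51 mm above the cover's underside. The rib is 12 (x) x 40 (y) mm and runs from 40 to 62 mm above the underside; pinch it across x. The flat top beside it takes the fingertips when pressing. Axes as cover.
- window (a point): On the cover: centre of the window in its +y end wall (18 mm wide); the -y wall has one too. The 6 mm rounded bead under each window meets a spring button with the cover's underside 14 mm above the flange, needs up to about 14 N of push in all, and snaps past at about 8 mm; from there the buttons draw it down, and it runs to the flange.
- short_cover: A bystander: a clip cover of the same make, only 60 mm long (y), too short for this block. Origin: centre of the underside.
- timer: A bystander: round kitchen timer, 69 mm wide, 46 mm high. Origin: centre of the underside.
- cutter: A bystander: steel ring cutter, 54 mm wide, 42 mm high. Origin: centre of the underside.
- cutter_small: A bystander: steel ring cutter, 38 mm wide, 42 mm high. Origin: centre of the underside.
There are look-alikes about, which are no part of the job. There is more than one size of the outlet; the one meant has the size given above. Leave any orange look-alike of the cover alone.

How it is judged:
On the way, in this order (a step that is already met when the one before it is completed fails the run):
1. the nut is turned clockwise, tight against its stop (within 0.1 rad), the cover still off the block (value of joint nut above 1.2 rad and distance between cover and seat above 0.03 m), for 0.2 s.
2. the longer cover has snapped down on to the flange (distance between cover and seat below 0.005 m and z of cover in the frame of seat below 0.002 m and angle between the y axis of cover and the y axis of seat, either way round below 0.08 rad), for 0.2 s.
At the end, for the whole second after the job is handed in: The nut is within 0.1 rad of its stop; the longer cover is snapped home: its underside within 2 mm of the flange, centred within 5 mm, aligned within 0.08 rad and level; the fingers still touch it and it presses on the outlet with more than 5 N (all of step 2 and value of joint nut above 1.2 rad and angle between cover's own z axis and vertical below 0.05 rad and contact force between the fingers and cover above 2 N and contact force between cover and outlet above 5 N); the arm keeps its last pose, push and grip.
It fails at once if a bystander (shorter cover, timer or ring cutter) is pushed more than 3 cm (distance of any of short_cover, timer, cutter, cutter_small from where it was at the start of the episode above 0.03 m).
It also fails if it takes over 54 s, if anything falls off the work surface, if the arm or the gripper's body presses on something with over 40 N, if the wrist force passes 120 N, or if a joint passes its speed limit or range.

ROBOT

A 7-joint arm with a two-finger parallel gripper is mounted at the origin on the work surface; the furniture and walls round the work are solid. World frame = base frame: x ahead of the robot, y to its left, z up, the work surface at z = 0. Lengths are in m, angles in rad, forces in N, time in s.
With the tool pointing down it reaches from about 0.4 to 0.875 m from the base axis. Payload 19.3 kg.
Tool frame: the origin (TCP) lies at the very end of the fingers, on their centre line; the grasp point (between the pads) lies 19 mm behind it; z points along the fingers, y is the line along which they close (so a half turn about z gives the same grasp; the last joint's range is limited). The gripper opens to 85 mm and grips with 20 to 120 N. Pads are 22 mm wide; open, the fingers measure 114 mm over their backs; the gripper's body (76 mm by 85 mm) begins 54 mm behind the grasp point. The pads swing forward as they close: fully open they stand 13 mm farther back than shut.
Start: joints at [1.201, 0.521, -0.036, 1.599, 0.021, 1.021, -0.113], TCP at [0.185, -0.597, 0.231] pointing down, gripper open.
Joint ranges: [-2.91, 2.91], [-0.3, 2.13], [-1.5, 1.42], [0.17, 2.43], [-1.26, 4.41], [0.16, 1.93], [-2.52, 2.52]. Speed limits (rad/s): [1.89, 1.89, 2.39, 2.39, 3.01, 3.01, 3.01].

INTERFACE

Orientations are given as [roll, pitch, yaw] about the fixed x, y, z axes, in that order (R = Rz(yaw) Ry(pitch) Rx(roll)).
In Python, from workcell import bot gives the robot as it stands.
- The arm moves only by the shell command python3 -m crank 'ROWS' [FORCE]. ROWS is a JSON object of lists of equal length, an entry for each row: "travel": the shift along the world's x, y, z in cm, a list of three; "turn": the turn, a rotation vector about the world's x, y, z in degrees, a list of three; "gripper": the closure, from 0 (fully open) to 1 (shut). A call has exactly 5 rows; each row is the pose to reach, as a shift and turn from the pose commanded when the call began; what a row does not reach only later rows make up. A row lasts 1/10 s, in which the tool goes at most 50 mm and 8.59 degrees, less where a joint would pass 70% of its speed; a pose out of reach is approached as far as the arm can. A call with a gripper value outside its range is refused whole. The fingers move at their own pace and stop on an object; FORCE is the grip in N (left out, the last holds). Time passes only in rows, so rows that repeat a pose let the fingers close, or fill a call up. It gives the time, the measured TCP pose, the force, the opening and the grip force at its end, in the units of the state.
- bot.observe(): the state, without advancing time (a new reading comes with each control period).
- bot.grab_frame(name): name is "side" or "top" or "wrist"; returns a dict with "pixels" (480x640x3 uint8, red, green, blue), "fx", "fy", "cx", "cy" (pixels), "extrinsics" (4x4, takes a point from world to camera coordinates). Camera axes: x right, y down, z forward; pixel columns grow to the right and rows downward; lengths in m; the calibration is good to about 2 mm. The wrist camera is an equidistant fisheye: a pixel r from the principal point sees the ray r / f radians off the axis. A picture is of the moment at which its call begins. There is no depth.
- bot.job_done(): hands the job in; it is judged then, once.
The state is a dict: "clock": time; "qpos": joint angles; "qd": joint speeds; "joint_efforts": joint torques, N m; "position": TCP position; "tool_rot": TCP orientation; "force": force on the tool from outside, world axes, zero at the start; "moment": the same for the moment, N m; "grip_width": finger opening in m; "finger_force": force on a finger pad.
Only numpy, scipy, OpenCV 4.12 (cv2) and the standard library are available. Lean on these libraries where they do the work, as an engineer would, in place of code of your own. Each camera call takes 0.05 s, during which the arm holds its last target. There are 200 camera calls.

## Working session

There is one attempt and no reset: what is moved stays moved. The work goes in short steps, Python scripts to look and compute and a shell command to move; the robot and the scene stay as the last step left them, time stands still between calls to the robot, and variables do not carry over. Pictures are saved under pics/ and viewed, at most 10 in all, crops included, and the job is handed in when it is done.

```bash
ls; mkdir -p pics; python3 - <<'E'
from workcell import bot
import cv2, numpy as np
s=bot.observe(); print({k:np.round(v,3).tolist() for k,v in s.items()})
for n in ("top","side","wrist"):
    f=bot.grab_frame(n); cv2.imwrite(f"pics/{n}0.png",f["pixels"][:,:,::-1])
    print(n,f["fx"],f["cx"],f["cy"],np.round(f["extrinsics"],4).tolist())
E
```

```text
pics
{'clock': 0.0, 'qpos': [1.201, 0.522, -0.036, 1.6, 0.021, 1.021, -0.113], 'qd': [-0.0, 0.001, -0.001, -0.001, 0.001, -0.0, 0.002], 'joint_efforts': [-0.001, -92.713, 1.979, -36.993, 0.018, 0.008, -0.0], 'position': [0.184, -0.597, 0.231], 'tool_rot': [-3.14, 0.0, 0.3], 'force': [-0.645, -0.238, 0.428], 'moment': [0.044, 0.003, 0.069], 'finger_force': 0.0, 'grip_width': 0.085}
top 583.3419663042232 325.2709641482933 238.93225302353986 [[0.0851, -0.9963, -0.0144, 0.0381], [-0.8734, -0.0676, -0.4823, 0.5682], [0.4795, 0.0536, -0.8759, 1.7396], [0.0, 0.0, 0.0, 1.0]]
side 577.9707449484291 323.8540990032635 247.18708048500793 [[0.9992, 0.0351, 0.0211, -0.6034], [0.0356, -0.491, -0.8704, 0.0786], [-0.0203, 0.8704, -0.4919, 1.511], [0.0, 0.0, 0.0, 1.0]]
wrist 371.64829954431775 324.2345415680844 240.65624921749622 [[0.2956, -0.9553, -0.0013, -0.6244], [-0.9093, -0.2818, 0.3061, -0.0394], [-0.2928, -0.0893, -0.952, 0.3803], [0.0, 0.0, 0.0, 1.0]]
```

View pics/top0.png

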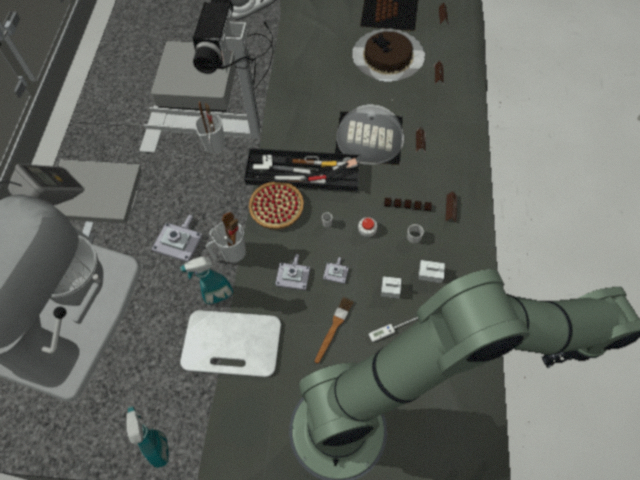

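View pics/side0.png

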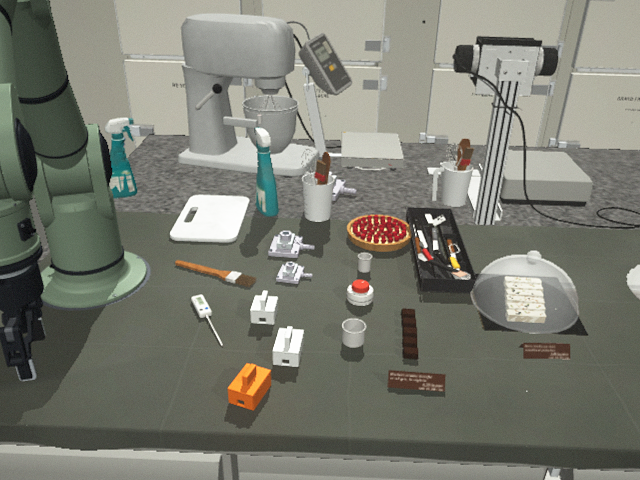

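The top view shows outlets at (293,272), (336,269) and (177,238), with white covers at (391,288) and (431,270). The side view has the covers at (265,309) and (288,347), and the orange look-alike at (250,386). I'll enlarge both areas.

```bash
cat > h.py <<'E'
from workcell import bot
import cv2, numpy as np
def ray(f,u,v,fish=False):
    E=f["extrinsics"]; x,y=(u-f["cx"])/f["fx"],(v-f["cy"])/f["fy"]
    if fish:
        r=np.hypot(x,y); d=np.array([x*np.sin(r)/max(r,1e-9),y*np.sin(r)/max(r,1e-9),np.cos(r)])
    else: d=np.array([x,y,1.])
    R=E[:3,:3]; return -R.T@E[:3,3], R.T@d
def plane(f,u,v,z,fish=False):
    o,d=ray(f,u,v,fish); return o+d*(z-o[2])/d[2]
def proj(f,p,fish=False):
    c=f["extrinsics"]@np.append(p,1); x,y,z=c[:3]
    if fish:
        r=np.hypot(x,y); k=np.arctan2(r,z)/max(r,1e-9); x,y=x*k,y*k
    else: x,y=x/z,y/z
    return f["cx"]+f["fx"]*x,f["cy"]+f["fy"]*y
E
python3 - <<'E'
from h import *
t=bot.grab_frame("top");s=bot.grab_frame("side")
A=t["pixels"][250:310,260:460,::-1];B=s["pixels"][220:380,230:400,::-1]
a=cv2.resize(A,None,fx=4,fy=4,interpolation=2); b=cv2.resize(B,None,fx=2,fy=2,interpolation=2)
C=t["pixels"][205:265,140:215,::-1]; c=cv2.resize(C,None,fx=4,fy=4,interpolation=2)
im=np.zeros((240+320,800,3),np.uint8); im[:240,:800]=a; im[240:560,:340]=b; im[240:480,400:700]=c
cv2.imwrite("pics/z1.png",im)
for n,u,v,z in [("A",293,272,.03),("B",336,269,.03),("C",177,238,.03),("s",391,285,.04),("l",431,268,.04)]: print(n,plane(t,u,v,z).round(3))
for n,u,v,z in [("A",286,244,.03),("B",291,271,.03),("c1",265,309,.03),("c2",288,347,.03)]: print(n,plane(s,u,v,z).round(3))
E
```

```text
A [0.492 0.189 0.03 ]
B [0.515 0.046 0.03 ]
C [0.591 0.606 0.03 ]
s [ 0.466 -0.14   0.04 ]
l [ 0.538 -0.271  0.04 ]
A [0.491 0.161 0.03 ]
B [0.517 0.018 0.03 ]
c1 [ 0.471 -0.154  0.03 ]
c2 [ 0.537 -0.288  0.03 ]
```

View pics/z1.png

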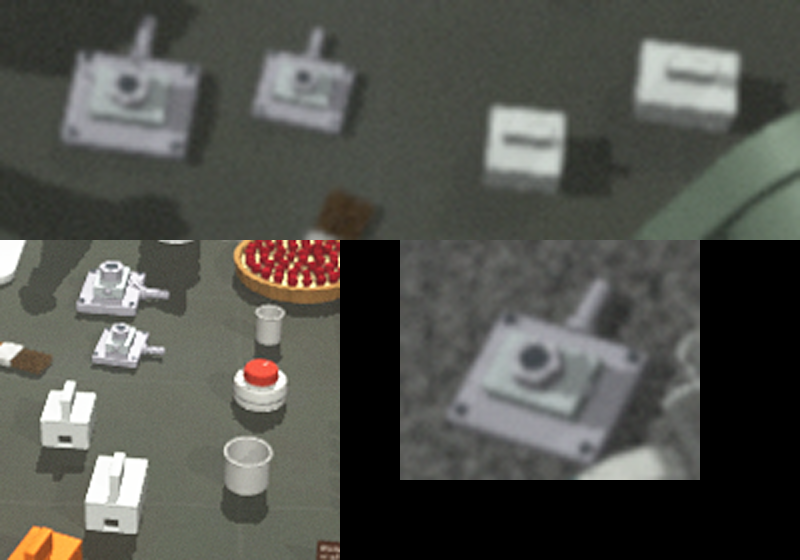

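```bash
python3 - <<'E'
from h import *
t=bot.grab_frame("top")
for n,P,o in [("A",[(62,138),(188,156),(203,66),(80,50)],(260,250)),("B",[(252,118),(343,133),(355,72),(265,54)],(260,250)),("C",[(45,180),(190,220),(250,125),(110,70)],(140,205))]:
    p=np.array([plane(t,o[0]+u/4,o[1]+v/4,.016) for u,v in P])
    d=p-np.roll(p,-1,0); print(n,p.mean(0).round(3),np.linalg.norm(d,axis=1).round(3),np.degrees(np.arctan2(d[:,1],d[:,0])).round(1))
# covers top face corners z=.04
for n,P in [("s",[(487,168),(563,173),(565,113),(490,106)]),("l",[(637,100),(733,112),(740,52),(643,40)])]:
    p=np.array([plane(t,260+u/4,250+v/4,.04) for u,v in P])
    d=p-np.roll(p,-1,0); print(n,p.mean(0).round(3),np.linalg.norm(d,axis=1).round(3),np.degrees(np.arctan2(d[:,1],d[:,0])).round(1))
E
```

```text
A [0.486 0.188 0.016] [0.107 0.084 0.106 0.083] [ 85.7 177.  -93.7  -3.4]
B [0.505 0.045 0.016] [0.077 0.058 0.078 0.061] [ 84.2 173.8 -98.1  -5.5]
C [0.582 0.607 0.016] [0.137 0.102 0.143 0.118] [  78.   160.5 -108.7  -16. ]
s [ 0.466 -0.142  0.04 ] [0.062 0.054 0.062 0.056] [ 90.4 179.6 -91.4  -0.3]
l [ 0.535 -0.274  0.04 ] [0.079 0.056 0.081 0.056] [ 86.5 173.4 -93.5  -4.7]
```

The outlet is A, which measures 84x104 and sits near (0.487, 0.187). The long cover is at (0.535, -0.274). I'll move over the outlet and look from close by.

```bash
python3 -m crank '{"travel":[[5,2,0],[10,4,0],[15,6,0],[20,9,0],[24,12,0]],"turn":[[0,0,0],[0,0,0],[0,0,0],[0,0,0],[0,0,0]],"gripper":[0,0,0,0,0]}' 
python3 -m crank '{"travel":[[2,5,0],[4,10,0],[5,15,0],[6,20,0],[6,25,0]],"turn":[[0,0,0],[0,0,0],[0,0,0],[0,0,0],[0,0,0]],"gripper":[0,0,0,0,0]}'
python3 -m crank '{"travel":[[0,5,0],[0,10,0],[0,15,0],[0,20,0],[0,25,0]],"turn":[[0,0,0],[0,0,0],[0,0,0],[0,0,0],[0,0,0]],"gripper":[0,0,0,0,0]}'
python3 -m crank '{"travel":[[0,5,-2],[0,10,-4],[0,15,-6],[0,16,-8],[0,16,-8]],"turn":[[0,0,0],[0,0,0],[0,0,0],[0,0,0],[0,0,0]],"gripper":[0,0,0,0,0]}'
python3 - <<'E'
from h import *
f=bot.grab_frame("wrist"); cv2.imwrite("pics/w1.png",f["pixels"][:,:,::-1])
s=bot.observe(); print(s["position"],s["tool_rot"],s["clock"],s["qpos"],proj(f,[.487,.187,.05],1))
E
```

```text
clock: 0.8
position: [0.4102, -0.4873, 0.2312]
tool_rot: [3.141, -0.0, 0.3]
force: [0.9, 0.1, 0.7]
grip_width: 0.0852
finger_force: 0.0
clock: 1.3
position: [0.4688, -0.2455, 0.2313]
tool_rot: [3.141, -0.001, 0.3]
force: [1.6, 0.3, 0.5]
grip_width: 0.0854
finger_force: 0.0
clock: 1.8
position: [0.4678, 0.0042, 0.2316]
tool_rot: [3.141, -0.001, 0.3]
force: [1.8, -0.3, -0.2]
grip_width: 0.0856
finger_force: 0.0
clock: 2.3
position: [0.4665, 0.1653, 0.1489]
tool_rot: [-3.141, 0.003, 0.305]
force: [-0.1, -0.5, 0.2]
grip_width: 0.0855
finger_force: 0.0
[0.46716742 0.16336055 0.15015975] [-3.14136972e+00  2.42114801e-03  3.02460338e-01] 2.35 [-0.24222118  0.44327832 -0.27610409  2.0014562   0.17686601  0.72177582
 -1.8947752 ] (np.float64(302.53071848580015), np.float64(204.95046829255944))
```

View pics/w1.png

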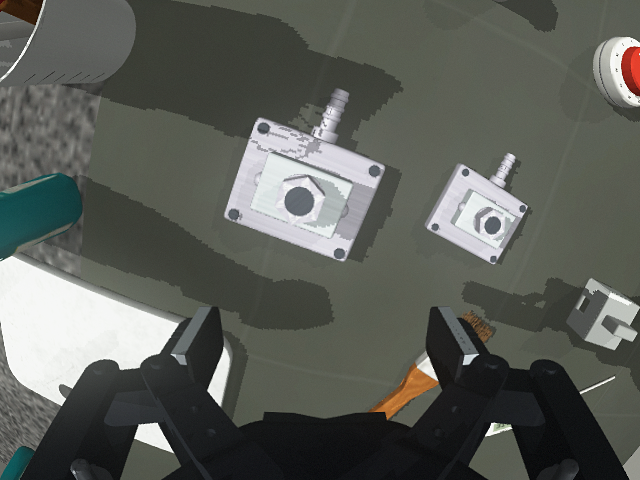

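The wrist view shows the outlet centre at (303,190) and the nut at (301,197), with the small outlet on the right at (480,215). I'll enlarge the nut.

```bash
python3 - <<'E'
from h import *
f=bot.grab_frame("wrist"); im=f["pixels"]
cv2.imwrite("pics/w1z.png",cv2.resize(im[110:270,220:390,::-1],None,fx=3.5,fy=3.5,interpolation=cv2.INTER_CUBIC))
E
```

```text
(no output)
```

View pics/w1z.png

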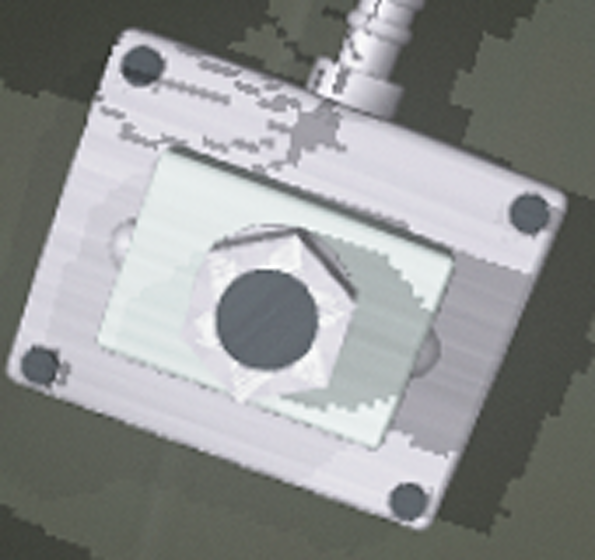

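The zoomed crop shows the hex corners at about (297,232), (355,297), (325,390), (243,403), (188,335) and (213,247). The block-top and flange corners are clear too.

```bash
python3 - <<'E'
from h import *
f=bot.grab_frame("wrist")
def P(L,z): return np.array([plane(f,220+(u+.5)/3.5-.5,110+(v+.5)/3.5-.5,z,1) for u,v in L])
for n,L,z in [("block",[(165,152),(453,257),(378,445),(98,345)],.034),("flange",[(122,30),(567,200),(425,527),(8,370)],.016)]:
    p=P(L,z); d=p-np.roll(p,-1,0); print(n,p.mean(0).round(4),np.linalg.norm(d,axis=1).round(4),np.degrees(np.arctan2(d[:,1],d[:,0])).round(1))
p=P([(297,232),(355,297),(325,390),(243,403),(188,335),(213,247)],.05); c=p.mean(0); d=p-c
print(c.round(4),np.linalg.norm(d[:,:2],axis=1).round(4),np.degrees(np.arctan2(d[:,1],d[:,0])).round(1))
print("hole",P([(267,320)],.05).round(4))
s=bot.observe();print(s["position"],s["tool_rot"])
E
```

```text
block [0.4901 0.189  0.034 ] [0.0616 0.0424 0.062  0.0425] [ 86.6  -3.5 -93.3 176. ]
flange [0.4902 0.189  0.016 ] [0.1018 0.0805 0.1013 0.0799] [ 85.9  -4.4 -94.4 176. ]
[0.49   0.1883 0.05  ] [0.0174 0.0168 0.0177 0.0178 0.0162 0.0174] [  -0.8  -58.9 -126.7  178.9  118.8   54.7]
hole [[0.4895 0.1888 0.05  ]]
[0.46833919 0.16161473 0.1516068 ] [3.14124268e+00 2.66969004e-05 2.99167314e-01]
```

```bash
python3 -m crank '{"travel":[[1,1,0],[2.2,2.7,-2],[2.2,2.7,-4],[2.2,2.7,-6],[2.2,2.7,-7]],"turn":[[0,0,8],[0,0,16],[0,0,24],[0,0,32],[0,0,40.4]],"gripper":[0,0.2,0.3,0.3,0.3]}' 
python3 -m crank '{"travel":[[0,0,0],[0,0,0],[0,0,0],[0,0,0],[0,0,0]],"turn":[[0,0,0],[0,0,0],[0,0,0],[0,0,0],[0,0,0]],"gripper":[0.3,0.3,0.3,0.3,0.3]}' 
python3 -c "
from h import *
s=bot.observe();print(s['position'],np.degrees(s['tool_rot']),s['qpos'])"
```

```text
clock: 2.95
position: [0.4905, 0.1878, 0.0808]
tool_rot: [3.141, 0.0, 1.009]
force: [0.8, 0.2, 1.1]
grip_width: 0.0597
finger_force: 0.0
clock: 3.45
position: [0.4904, 0.1893, 0.0818]
tool_rot: [3.141, -0.001, 1.004]
force: [-0.2, 0.5, -0.4]
grip_width: 0.0597
finger_force: 0.0
[0.49041115 0.18932315 0.08184125] [ 1.79959116e+02 -3.23261078e-02  5.75039536e+01] [-0.18216391  0.60954841 -0.40570946  1.96341304  0.38684659  0.64332323
 -1.40283579]
```

```bash
python3 -m crank '{"travel":[[0,0,-1.5],[0,0,-3],[0,0,-4],[0,0,-4.4],[0,0,-4.4]],"turn":[[0,0,0],[0,0,0],[0,0,0],[0,0,0],[0,0,0]],"gripper":[0.3,0.3,0.3,0.3,0.3]}' 
python3 -m crank '{"travel":[[0,0,0],[0,0,0],[0,0,0],[0,0,0],[0,0,0]],"turn":[[0,0,0],[0,0,0],[0,0,0],[0,0,0],[0,0,0]],"gripper":[0.9,0.9,0.9,0.9,0.9]}' 50
```

```text
clock: 3.95
position: [0.49, 0.1893, 0.0371]
tool_rot: [-3.141, 0.001, 1.005]
force: [0.0, 0.4, -0.2]
grip_width: 0.06
finger_force: 0.0
clock: 4.45
position: [0.4889, 0.1905, 0.0382]
tool_rot: [-3.14, -0.0, 1.006]
force: [-15.5, 4.7, 19.7]
grip_width: 0.0287
finger_force: 48.4
```

```bash
python3 -m crank '{"travel":[[-0.1,0.05,0.2],[-0.1,0.05,0.2],[-0.1,0.05,0.2],[-0.1,0.05,0.2],[-0.1,0.05,0.2]],"turn":[[0,0,-6],[0,0,-13],[0,0,-20],[0,0,-27],[0,0,-34]],"gripper":[0.9,0.9,0.9,0.9,0.9]}' 
python3 -c "
from h import *
s=bot.observe();print(np.degrees(s['tool_rot'][2]),s['moment'])"
python3 -m crank '{"travel":[[0,0,0],[0,0,0],[0,0,0],[0,0,0],[0,0,0]],"turn":[[0,0,-4],[0,0,-8],[0,0,-11],[0,0,-13],[0,0,-13]],"gripper":[0.9,0.9,0.9,0.9,0.9]}' 
python3 -c "
from h import *
s=bot.observe();print(np.degrees(s['tool_rot'][2]),s['moment'],s['qpos'])"
```

```text
clock: 4.95
position: [0.4889, 0.1902, 0.0387]
tool_rot: [-3.141, 0.0, 0.407]
force: [4.6, 4.5, -27.5]
grip_width: 0.0281
finger_force: 57.9
23.31126657454679 [ 1.0884659  -0.89134786  0.1464673 ]
clock: 5.45
position: [0.489, 0.19, 0.0387]
tool_rot: [-3.141, 0.0, 0.184]
force: [5.3, 2.5, -25.1]
grip_width: 0.0278
finger_force: 58.1
10.553466785473024 [ 0.78019135 -1.2053745   0.50624005] [-0.37155593  0.66115373 -0.15179264  1.98965915  0.19256061  0.50430876
 -2.04739551]
```

```bash
python3 -m crank '{"travel":[[0,0,0],[0,0,0],[0,0,0],[0,0,0],[0,0,0]],"turn":[[0,0,-2],[0,0,-4],[0,0,-5],[0,0,-5],[0,0,-5]],"gripper":[0.9,0.9,0.9,0.9,0.9]}' 
python3 -c "
from h import *
s=bot.observe();print(np.degrees(s['tool_rot'][2]),s['moment'])"
```

```text
clock: 5.95
position: [0.4885, 0.1898, 0.0389]
tool_rot: [3.141, 0.001, 0.099]
force: [0.5, 3.0, -26.6]
grip_width: 0.0285
finger_force: 62.2
5.670706184697618 [ 0.53349846 -0.07152758  1.80848184]
```

```bash
python3 -m crank '{"travel":[[0,0,0],[0,0,0],[0,0,0],[0,0,0],[0,0,0]],"turn":[[0,0,2],[0,0,2],[0,0,2],[0,0,2],[0,0,2]],"gripper":[0.9,0.3,0.3,0.3,0.3]}' 
python3 -m crank '{"travel":[[0,0,2],[0,0,5],[0,0,9],[0,0,11],[0,-3,11]],"turn":[[0,0,0],[0,0,0],[0,0,0],[0,0,0],[0,0,0]],"gripper":[0.3,0.3,0,0,0]}'
python3 -m crank '{"travel":[[0,0,0],[0,0,0],[0,0,0],[0,0,0],[0,0,0]],"turn":[[0,0,0],[0,0,0],[0,0,0],[0,0,0],[0,0,0]],"gripper":[0,0,0,0,0]}' >/dev/null
python3 - <<'E'
from h import *
f=bot.grab_frame("wrist"); im=f["pixels"]
u,v=map(int,proj(f,[.49,.189,.03],1)); print(u,v)
cv2.imwrite("pics/w2z.png",cv2.resize(im[max(v-80,0):v+80,u-85:u+85,::-1],None,fx=3.5,fy=3.5,interpolation=cv2.INTER_CUBIC))
E
```

```text
clock: 6.45
position: [0.4896, 0.1898, 0.0398]
tool_rot: [-3.141, -0.001, 0.131]
force: [-1.2, 0.8, 0.0]
grip_width: 0.0601
finger_force: 0.0
clock: 6.95
position: [0.4905, 0.1632, 0.1525]
tool_rot: [-3.139, -0.006, 0.136]
force: [0.3, -0.9, -0.7]
grip_width: 0.0854
finger_force: 0.0
285 227
```

View pics/w2z.png

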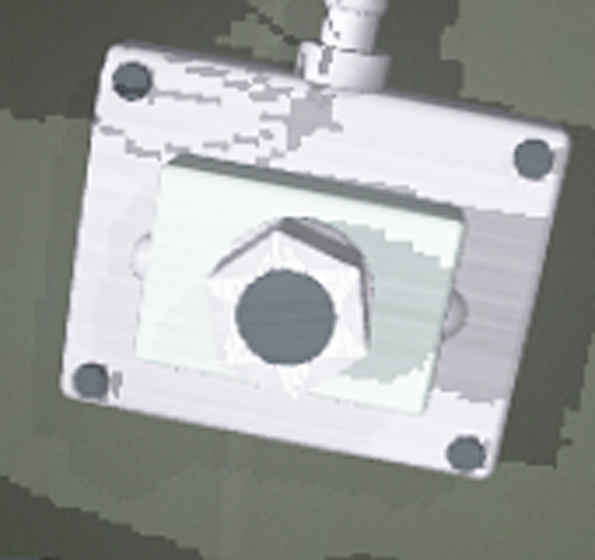

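The zoom shows hex corners at about (280,230), (358,268), (366,352), (295,396) and (212,276), so the nut has clearly turned. I'll check the angle and the block centre again.

```bash
python3 - <<'E'
from h import *
f=bot.grab_frame("wrist")
def P(L,z): return np.array([plane(f,200+(u+.5)/3.5-.5,147+(v+.5)/3.5-.5,z,1) for u,v in L])
for n,L,z in [("block",[(172,160),(464,218),(420,412),(137,358)],.034),("flange",[(112,45),(568,133),(487,477),(65,395)],.016)]:
    p=P(L,z); d=p-np.roll(p,-1,0); print(n,p.mean(0).round(4),np.linalg.norm(d,axis=1).round(4),np.degrees(np.arctan2(d[:,1],d[:,0])).round(1))
p=P([(280,230),(358,268),(366,352),(295,396),(212,276)],.05); c=P([(286,317)],.05)[0]; d=p-c
print(c.round(4),np.linalg.norm(d[:,:2],axis=1).round(4),np.degrees(np.arctan2(d[:,1],d[:,0])).round(1)%60)
s=bot.observe();print(s["position"],s["tool_rot"])
E
```

```text
block [0.49   0.1896 0.034 ] [0.0607 0.0432 0.0616 0.0438] [ 85.8  -4.5 -93.6 174.3]
flange [0.4896 0.1897 0.016 ] [0.1001 0.0819 0.1003 0.0821] [ 86.1  -4.  -93.8 175.9]
[0.4889 0.1899 0.05  ] [0.0175 0.0174 0.0171 0.0165 0.0166] [ 9.6 12.3 12.8 11.8  7.2]
[0.48906257 0.1600996  0.14916413] [-3.14152014e+00  1.93386441e-04  1.32618179e-01]
```

The nut is tight, turned about 47° to roughly 1.3 rad. Now I'll go to the cover.

```bash
python3 -m crank '{"travel":[[0,-2,3],[1,-6,6],[2,-11,8],[3,-16,8],[4,-21,8]],"turn":[[0,0,8],[0,0,16],[0,0,24],[0,0,32],[0,0,40]],"gripper":[0,0,0,0,0]}' >/dev/null
python3 -m crank '{"travel":[[0,-5,0],[0,-10,0],[0.5,-15,0],[0.5,-20,0],[0.5,-23,0]],"turn":[[0,0,8],[0,0,16],[0,0,24],[0,0,32],[0,0,38]],"gripper":[0,0,0,0,0]}'
python3 -m crank '{"travel":[[0,0,0],[0,0,0],[0,0,0],[0,0,0],[0,0,0]],"turn":[[0,0,0],[0,0,0],[0,0,0],[0,0,0],[0,0,0]],"gripper":[0,0,0,0,0]}'
python3 - <<'E'
from h import *
f=bot.grab_frame("wrist"); im=f["pixels"]
u,v=map(int,proj(f,[.535,-.274,.04],1)); print(u,v,bot.observe()["qpos"])
y0=max(v-80,0);print(u-85,y0)
cv2.imwrite("pics/w3z.png",cv2.resize(im[y0:v+80,u-85:u+85,::-1],None,fx=3.5,fy=3.5,interpolation=cv2.INTER_CUBIC))
E
```

```text
clock: 8.55
position: [0.5291, -0.2555, 0.2286]
tool_rot: [3.141, -0.0, 1.467]
force: [0.3, 1.4, 0.2]
grip_width: 0.0857
finger_force: 0.0
clock: 9.05
position: [0.5295, -0.2526, 0.2288]
tool_rot: [3.141, 0.0, 1.462]
force: [-0.4, -0.3, -0.5]
grip_width: 0.0853
finger_force: 0.0
331 233 [ 0.60877325  0.48329941 -0.37247232  1.69350895  0.20207385  1.0026086
  0.05743515]
246 153
```

View pics/w3z.png

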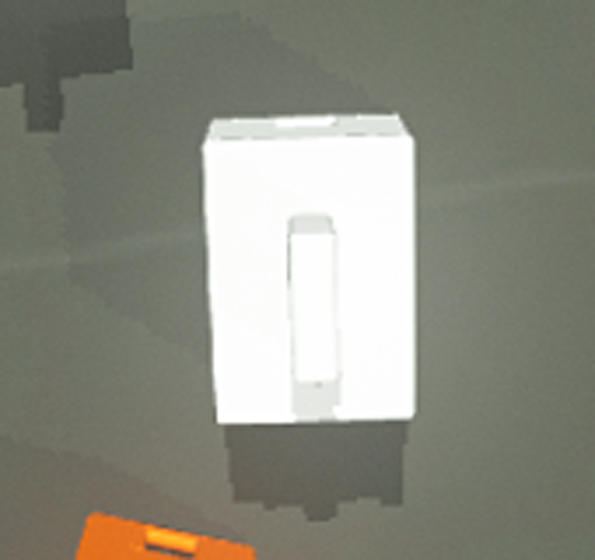

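The crop shows the cover's top corners at (203,142), (413,140), (415,417) and (217,422), and the rib's top corners at (289,233), (335,233), (340,380) and (295,383).

```bash
python3 - <<'E'
from h import *
f=bot.grab_frame("wrist")
def P(L,z): return np.array([plane(f,246+(u+.5)/3.5-.5,153+(v+.5)/3.5-.5,z,1) for u,v in L])
for n,L,z in [("top",[(203,142),(413,140),(415,417),(217,422)],.04),("rib",[(289,233),(335,233),(340,380),(295,383)],.062)]:
    p=P(L,z); d=p-np.roll(p,-1,0); print(n,p.mean(0).round(4),np.linalg.norm(d,axis=1).round(4),np.degrees(np.arctan2(d[:,1],d[:,0])).round(1))
s=bot.observe();print(s["position"],np.degrees(s["tool_rot"]))
E
```

```text
top [ 0.5377 -0.275   0.04  ] [0.0544 0.0775 0.0548 0.0782] [174.5  86.   -4.7 -94.3]
rib [ 0.5377 -0.2746  0.062 ] [0.0113 0.0387 0.0115 0.0394] [173.9  86.5  -2.2 -93.8]
[ 0.52940561 -0.25296637  0.22879858] [1.79993506e+02 6.71244435e-03 8.37694055e+01]
```

```bash
python3 -m crank '{"travel":[[0.8,-2.2,-2],[0.8,-2.2,-6],[0.8,-2.2,-10],[0.8,-2.2,-13.5],[0.8,-2.2,-15.5]],"turn":[[0,0,1.5],[0,0,1.5],[0,0,1.5],[0,0,1.5],[0,0,1.5]],"gripper":[0.5,0.5,0.5,0.5,0.5]}' 
python3 -m crank '{"travel":[[0,0,-1],[0,0,-2],[0,0,-2.7],[0,0,-3],[0,0,-3]],"turn":[[0,0,0],[0,0,0],[0,0,0],[0,0,0],[0,0,0]],"gripper":[0.5,0.5,0.5,0.5,0.5]}'
python3 -m crank '{"travel":[[0,0,0],[0,0,0],[0,0,0],[0,0,0],[0,0,0]],"turn":[[0,0,0],[0,0,0],[0,0,0],[0,0,0],[0,0,0]],"gripper":[0.7,0.95,1,1,1]}' 40
```

```text
clock: 9.65
position: [0.5362, -0.2748, 0.071]
tool_rot: [-3.139, -0.001, 1.488]
force: [-0.7, -0.4, 0.3]
grip_width: 0.0429
finger_force: 0.0
clock: 10.15
position: [0.5374, -0.2756, 0.0439]
tool_rot: [3.141, 0.0, 1.487]
force: [-0.5, -0.2, -0.8]
grip_width: 0.0431
finger_force: 0.0
clock: 10.65
position: [0.5374, -0.2758, 0.0442]
tool_rot: [3.141, 0.0, 1.487]
force: [-1.2, -0.0, 6.1]
grip_width: 0.0111
finger_force: 43.1
```

```bash
python3 -m crank '{"travel":[[0,0,2],[0,0,5],[0,0,9],[0,0,13],[0,3,14]],"turn":[[0,0,0],[0,0,0],[0,0,0],[0,0,0],[0,0,0]],"gripper":[1,1,1,1,1]}' 60
python3 -m crank '{"travel":[[-1,4,0],[-2,8,0],[-3,12,0],[-4,16,0],[-4.7,20,0]],"turn":[[0,0,0],[0,0,0],[0,0,0],[0,0,0],[0,0,0.5]],"gripper":[1,1,1,1,1]}'>/dev/null
python3 -m crank '{"travel":[[0,5,0],[0,10,0],[0,14,0],[0,17,0],[0,19,0]],"turn":[[0,0,0],[0,0,0],[0,0,0],[0,0,0],[0,0,0]],"gripper":[1,1,1,1,1]}'
python3 -m crank '{"travel":[[0,0,0],[0,0,0],[0,0,0],[0,0,0],[0,0,0]],"turn":[[0,0,0],[0,0,0],[0,0,0],[0,0,0],[0,0,0]],"gripper":[1,1,1,1,1]}'
python3 - <<'E'
from h import *
im=[]
for n in ("wrist","side"):
    f=bot.grab_frame(n); p=f["pixels"][:,:,::-1]; im.append(p)
s=im[1]; u,v=map(int,proj(f,[.49,.17,.08])); print(u,v)
o=np.zeros((600,800,3),np.uint8); o[:300,:400]=cv2.resize(im[0],(400,300)); 
o[:300,400:]=cv2.resize(s[v-75:v+75,u-100:u+100],(400,300),interpolation=2)
o[300:,:400]=cv2.resize(im[0][200:425,170:470],(400,300),interpolation=2)
cv2.imwrite("pics/hold.png",o)
E
```

```text
clock: 11.15
position: [0.5381, -0.2492, 0.1876]
tool_rot: [3.137, 0.003, 1.482]
force: [0.8, 0.9, -1.4]
grip_width: 0.0109
finger_force: 62.2
clock: 12.15
position: [0.4898, 0.147, 0.1838]
tool_rot: [3.141, -0.001, 1.498]
force: [1.0, -0.4, -0.6]
grip_width: 0.0104
finger_force: 62.2
clock: 12.65
position: [0.4903, 0.1437, 0.1837]
tool_rot: [3.142, 0.0, 1.495]
force: [-0.3, 0.1, -0.3]
grip_width: 0.0104
finger_force: 62.2
285 226
```

View pics/hold.png

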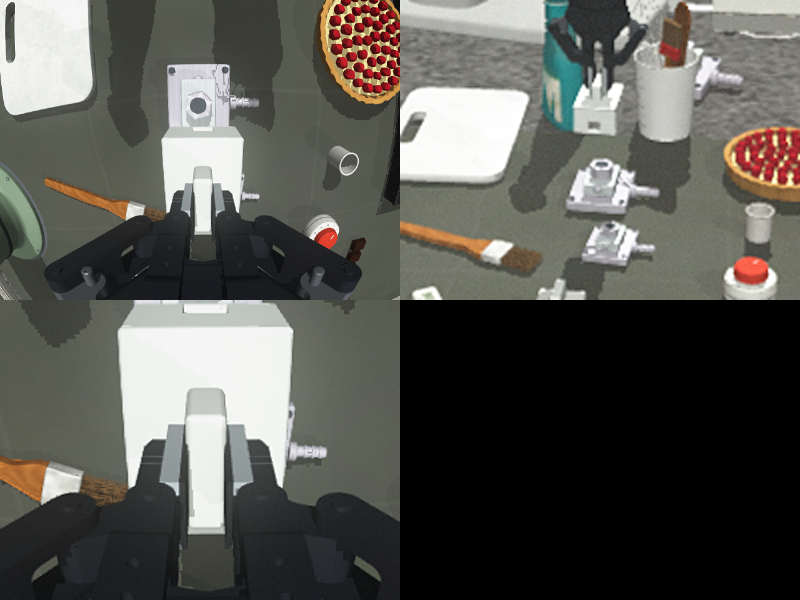

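The wrist view shows the cover held level and square. The far edge of its top runs from about (260,221) to (389,221) in full-frame pixels. I'll measure the offset between cover and tool from that edge.

```bash
python3 - <<'E'
from h import *
f=bot.grab_frame("wrist"); s=bot.observe(); p=s["position"]; zt=p[2]-.004
g=cv2.cvtColor(f["pixels"],cv2.COLOR_RGB2GRAY).astype(int)
print([ (c,[int(x) for x in g[212:230,c]]) for c in (290,350)])
print([ (r,[int(x) for x in g[r,252:268]],[int(x) for x in g[r,382:398]]) for r in (230,260)])
a=plane(f,260,221,zt,1);b=plane(f,389,221,zt,1);m=(a+b)/2;d=b-a
th=np.arctan2(d[1],d[0]); print(a,b,np.linalg.norm(d),np.degrees(th))
c=m-.0395*np.array([-np.sin(th),np.cos(th),0]); print("centre",c,"tool",p,np.degrees(s["tool_rot"][2])-90)
E
```

```text
[(290, [195, 195, 195, 196, 195, 194, 194, 197, 217, 239, 244, 245, 245, 245, 245, 245, 245, 245]), (350, [195, 197, 196, 198, 196, 196, 196, 201, 228, 245, 246, 245, 245, 245, 245, 245, 245, 245])]
[(230, [102, 104, 101, 102, 101, 99, 150, 208, 234, 240, 242, 242, 242, 241, 242, 241], [244, 243, 244, 244, 244, 240, 216, 155, 104, 108, 109, 107, 107, 107, 107, 106]), (260, [102, 103, 106, 106, 105, 105, 104, 98, 165, 236, 236, 242, 242, 241, 241, 242], [244, 245, 244, 242, 236, 196, 103, 110, 113, 111, 113, 110, 111, 109, 111, 111])]
[0.467576   0.18588777 0.17968002] [0.52050663 0.18190911 0.17968002] 0.053079954297782506 -4.298696456954726
centre [0.49108055 0.14450956 0.17968002] tool [0.49025709 0.14409924 0.18368002] -4.308880168134536
```

```bash
python3 -m crank '{"travel":[[-0.1,1.5,0],[-0.1,3,0],[-0.1,4.5,0],[-0.1,4.5,-3],[-0.1,4.5,-6]],"turn":[[0,0,0.3],[0,0,0.3],[0,0,0.3],[0,0,0.3],[0,0,0.3]],"gripper":[1,1,1,1,1]}'
python3 -m crank '{"travel":[[0,0,-1],[0,0,-2],[0,0,-2.5],[0,0,-2.5],[0,0,-2.5]],"turn":[[0,0,0],[0,0,0],[0,0,0],[0,0,0],[0,0,0]],"gripper":[1,1,1,1,1]}'
```

```text
clock: 13.3
position: [0.4895, 0.1915, 0.1234]
tool_rot: [3.14, -0.001, 1.503]
force: [0.9, -0.7, -2.1]
grip_width: 0.0107
finger_force: 62.2
clock: 13.8
position: [0.4896, 0.1896, 0.0994]
tool_rot: [3.141, -0.0, 1.501]
force: [-0.3, -0.1, -0.4]
grip_width: 0.0105
finger_force: 62.2
```

```bash
python3 -m crank '{"travel":[[0,-0.05,-0.5],[0,-0.05,-1],[0,-0.05,-1.6],[0,-0.05,-2.1],[0,-0.05,-2.1]],"turn":[[0,0,0],[0,0,0],[0,0,0],[0,0,0],[0,0,0]],"gripper":[1,1,1,1,1]}'
python3 -m crank '{"travel":[[0,0,-0.2],[0,0,-0.4],[0,0,-0.6],[0,0,-0.6],[0,0,-0.6]],"turn":[[0,0,0],[0,0,0],[0,0,0],[0,0,0],[0,0,0]],"gripper":[1,1,1,1,1]}'
```

```text
clock: 14.3
position: [0.4888, 0.1888, 0.0769]
tool_rot: [-3.141, 0.0, 1.501]
force: [-0.0, -0.6, -1.2]
grip_width: 0.0103
finger_force: 62.2
clock: 14.8
position: [0.4899, 0.1893, 0.0722]
tool_rot: [3.14, -0.001, 1.501]
force: [0.7, 0.5, 7.8]
grip_width: 0.0102
finger_force: 63.3
```

The bead is meeting the buttons as expected, with no side load. I'll keep pressing.

```bash
python3 -m crank '{"travel":[[0,0,-0.2],[0,0,-0.4],[0,0,-0.6],[0,0,-0.8],[0,0,-0.8]],"turn":[[0,0,0],[0,0,0],[0,0,0],[0,0,0],[0,0,0]],"gripper":[1,1,1,1,1]}'
python3 -m crank '{"travel":[[0,0,-0.2],[0,0,-0.4],[0,0,-0.5],[0,0,-0.5],[0,0,-0.5]],"turn":[[0,0,0],[0,0,0],[0,0,0],[0,0,0],[0,0,0]],"gripper":[1,1,1,1,1]}'
```

```text
clock: 15.3
position: [0.4887, 0.1889, 0.0629]
tool_rot: [-3.14, 0.0, 1.502]
force: [1.0, 5.1, -18.6]
grip_width: 0.0106
finger_force: 59.6
clock: 15.8
position: [0.4891, 0.189, 0.0601]
tool_rot: [3.141, 0.001, 1.501]
force: [-11.5, -2.0, 33.8]
grip_width: 0.0103
finger_force: 66.9
```

```bash
python3 -m crank '{"travel":[[0,0,0.05],[0,0,0.1],[0,0,0.1],[0,0,0.1],[0,0,0.1]],"turn":[[0,0,0],[0,0,0],[0,0,0],[0,0,0],[0,0,0]],"gripper":[1,1,1,1,1]}'
```

```text
clock: 16.3
position: [0.4892, 0.1889, 0.0602]
tool_rot: [3.141, 0.0, 1.501]
force: [-4.8, -0.3, 10.6]
grip_width: 0.0106
finger_force: 63.9
```

```bash
python3 -m crank '{"travel":[[0,0,0],[0,0,0],[0,0,0],[0,0,0],[0,0,0]],"turn":[[0,0,0],[0,0,0],[0,0,0],[0,0,0],[0,0,0]],"gripper":[1,1,1,1,1]}'
python3 - <<'E'
from h import *
f=bot.grab_frame("side"); u,v=map(int,proj(f,[.49,.17,.03])); cv2.imwrite("pics/fin.png",cv2.resize(f["pixels"][v-45:v+45,u-60:u+60,::-1],(800,600),interpolation=cv2.INTER_CUBIC))
s=bot.observe();print(s["force"],s["position"],s["tool_rot"])
E
```

```text
clock: 16.8
position: [0.4892, 0.1889, 0.0602]
tool_rot: [3.141, 0.0, 1.501]
force: [-5.2, -0.6, 11.6]
grip_width: 0.0106
finger_force: 63.9
[-4.99285631  0.29938205 11.11893973] [0.48917082 0.18888987 0.06020014] [3.14131397e+00 3.00894805e-04 1.50134337e+00]
```

View pics/fin.png

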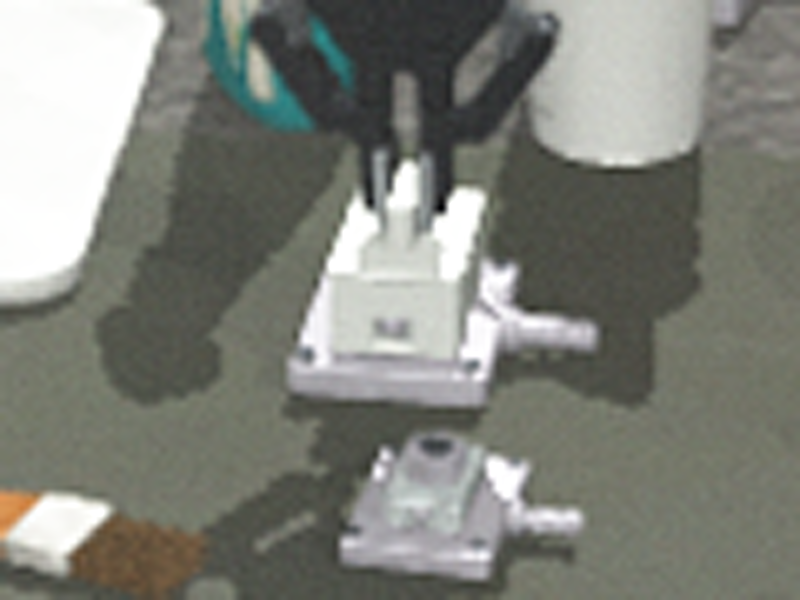

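The cover sits flush on the flange, with its base edge at about (400,355) and the button showing in the window at (395,328). The hand is pressing with about 11 N.

```bash
python3 -c "
from workcell import bot
print(bot.job_done())"
```

```text
the job is handed in; nothing more can be done
None
```

The nut is tight against its stop, the long cover is snapped flush on the flange, and I handed the job in with the hand still pressing it down at about 11 N; no verdict came back.

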